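Make the carrying bin of measuring cylinders ready to carry

TASK

Make the divided bin of measuring cylinders ready to carry: two of the three glass cylinders have toppled and hang out over its rim. First tip both back up so that all three stand upright on their feet on the bin's floor, gently, without flinging one or letting it fall out; then swing the bin's folded carrying handle fully up to its stop. Leave the standing cylinder in place, and the bottles and flask round the bin where they are.

Things in the scene. Friction and masses are not known exactly. Their poses are not given: they have to be found in the camera images.
- bin: grey plastic bin, 148 mm (x) by 238 (y) by 150 high, rim 4 mm wider all round; walls 4, floor 6 mm thick. Two dividers 95 mm high along x make three compartments 140 mm long, 74 wide, centred at y = -78, 0, +78 mm. Fixed; it may stand turned any way. Origin: centre of its underside, z up.
- bin_rim (a point): middle of the bin's mouth, level with the top of its rim, 150 mm above the worktop; axes as the bin's
- cylinder_1: toppled clear measuring cylinder, 216 mm long, tube 32 mm across, on a blue hexagonal foot 8 mm thick, 54 mm across flats (its x), 62 across corners (its y); 0.10 to 0.16 kg. Origin: centre of the foot's underside; z runs up the tube. It leans towards the bin's +x in one of the two outer compartments (either), foot on the floor near the -x wall.
- cylinder_2: toppled clear measuring cylinder, 216 mm long, tube 32 mm across, on a blue hexagonal foot 8 mm thick, 54 mm across flats (its x), 62 across corners (its y); 0.10 to 0.16 kg. Origin: centre of the foot's underside; z runs up the tube. It leans towards the bin's -x in the middle compartment, foot on the floor near the +x wall.
- cylinder_3: a third measuring cylinder of the same size, which still stands on the bin's floor in the remaining outer compartment, its mouth 222 mm above the worktop. Bystander, loose: to be left standing. Origin: centre of the foot's underside; z runs up the tube.
- mouth_1 (a point): centre of cylinder_1's open mouth, on its axis 216 mm from the foot's underside. At the start about 196 mm up: the tube rests on the rim 36 degrees from vertical, its end overhanging outside. A push under 2 N there, level and back over the bin, swings it up; the wall behind the foot stops the foot from sliding.
- mouth_2 (a point): the same point of cylinder_2, which leans in the same way over the other rim. Each cylinder balances about 0.08 m above its foot and settles on its foot by itself once less than about 15 degrees from vertical. Standing with its foot against the wall, its axis is 43 mm from the bin's middle.
- mouth_3 (a point): centre of the mouth of the standing cylinder_3, 216 mm above its foot's underside
- handle (a joint): the bin's carrying handle: a U-shaped steel bail hinged on both bin ends about an axis along the bin's y, 125 mm above the worktop over the bin's middle. Angle in rad: 0 folded level towards the bin's +x, 1.571 at its stop, straight up. Starts at 0 to 0.12. Stiff pivots: about 3 N on the bar moves it; it stays where left.
- handle_bar (a point): middle of the handle's bar, on its axis: black grip 12 mm thick, 216 mm long, parallel to the bin's y, 138 mm from the hinge axis; swinging up it passes outside the cylinders that stand. At the start it lies low outside the bin, 58 mm from the rim; upright it is 263 mm above the worktop.
- buffer_bottle: white bottle with a blue cap, 86 mm in diameter, 155 mm high, on the worktop close to the side of the bin over which cylinder_2 leans. Bystander, loose, to be left standing. Origin: centre of its underside.
- flask: clear conical flask, 80 mm in diameter at the base, 116 mm high, on the worktop close to the same side of the bin as the buffer bottle. Bystander, loose, to be left standing. Origin: centre of its underside.
- ethanol_bottle: amber bottle with a red cap, 58 mm in diameter, 125 mm high, on the worktop beside the bin's +y end. Bystander, loose, to be left standing. Origin: centre of its underside.
- dye_bottle: small amber bottle with a white cap, 46 mm in diameter, 95 mm high, on the worktop beside the bin's -y end. Bystander, loose, to be left standing. Origin: centre of its underside.
There are look-alikes about, which are no part of the job. What is shaped like the cylinder_1 but orange is not meant.

How it is judged:
On the way, in this order (a step that is already met when the one before it is completed fails the run):
1. both toppled cylinders stand upright (angle between each of cylinder_1, cylinder_2's own z axis and vertical below 0.06 rad), for 0.2 s.
2. the handle is swung up to its stop (value of joint handle above 1.48 rad), for 0.1 s.
At the end, for the whole second after the job is handed in: All three cylinders stand on the bin's floor inside the bin, within 0.06 rad of upright and at rest, the third within 30 mm of where it stood; the handle is within 0.09 rad (5 degrees) of its upright stop; the flask and the three bottles stand upright within 30 mm of where they were (all of step 1 and z of cylinder_1 in the frame of bin between 0.002 and 0.01 m and x of cylinder_1 in the frame of bin between -0.07 and 0.07 m and y of cylinder_1 in the frame of bin between -0.115 and 0.115 m and linear speed of each of cylinder_1, cylinder_2, cylinder_3 below 0.02 m/s and angular speed of each of cylinder_1, cylinder_2, cylinder_3 below 0.15 rad/s and z of cylinder_2 in the frame of bin between 0.002 and 0.01 m and x of cylinder_2 in the frame of bin between -0.07 and 0.07 m and y of cylinder_2 in the frame of bin between -0.115 and 0.115 m and angle between cylinder_3's own z axis and vertical below 0.06 rad and z of cylinder_3 in the frame of bin between 0.002 and 0.01 m and x of cylinder_3 in the frame of bin between -0.07 and 0.07 m and y of cylinder_3 in the frame of bin between -0.115 and 0.115 m and value of joint handle above 1.48 rad and distance of each of cylinder_3, buffer_bottle, flask, ethanol_bottle, dye_bottle from where it was at the start of the episode below 0.03 m and angle between each of buffer_bottle, flask, ethanol_bottle, dye_bottle's own z axis and vertical below 0.1 rad); the robot touches nothing.
It fails at once if a toppled cylinder is flung (it turns faster than 4.5 rad/s) (angular speed of any of cylinder_1, cylinder_2 above 4.5 rad/s).
It fails at once if a toppled cylinder falls farther over or out of the bin (tilted more than 0.9 rad) (angle between any of cylinder_1, cylinder_2's own z axis and vertical above 0.9 rad).
It fails at once if the cylinder that stands is knocked (tilted more than 0.2 rad) (angle between cylinder_3's own z axis and vertical above 0.2 rad).
It fails at once if a bottle or the flask is knocked over (tilted more than 0.3 rad) (angle between any of buffer_bottle, flask, ethanol_bottle, dye_bottle's own z axis and vertical above 0.3 rad).
It also fails if it takes over 64 s, if anything falls off the work surface, if the arm or the gripper's body presses on something with over 40 N, if the wrist force passes 120 N, or if a joint passes its speed limit or range.

ROBOT

A 6-joint arm with a two-finger parallel gripper is mounted at the origin on a cart in front of the work surface, level with it; the furniture and walls round the work are solid. World frame = base frame: x ahead of the robot, y to its left, z up, the work surface at z = 0. Lengths are in m, angles in rad, forces in N, time in s.
With the tool pointing down it reaches from about 0.25 to 0.725 m from the base axis. Payload 4 kg.
Tool frame: the origin (TCP) lies at the very end of the fingers, on their centre line; the grasp point (between the pads) lies 19 mm behind it (ctrl.hold_point_z is the distance from the TCP to the grasp point, in m); z points along the fingers, y is the line along which they close (so a half turn about z gives the same grasp; the last joint's range is limited). The gripper opens to 85 mm and grips with 20 to 120 N. Pads are 22 mm wide; open, the fingers measure 114 mm over their backs; the gripper's body (76 mm by 85 mm) begins 54 mm behind the grasp point. The pads swing forward as they close: fully open they stand 13 mm farther back than shut.
Start: joints at [-1.177, 0.241, 0.005, 1.335, 0, 1.571], TCP at [0.192, -0.462, 0.231] pointing down, gripper open.
Joint ranges: [-2.72, 2.72], [-1.05, 1.87], [-1.09, 1.28], [-1.99, 2.15], [-1.42, 1.44], [-3.14, 3.14]. Speed limits (rad/s): [2.79, 2.79, 3.14, 3.14, 3.14, 3.14].

INTERFACE

Orientations are given as a unit quaternion [w, x, y, z].
In Python, from cell import ctrl gives the robot as it stands.
- The arm moves only by the tool jog_arm, never from a script. Its argument "moves" is a list of rows, each a list of 7 numbers: the shift along the world's x, y, z in mm, then the turn, a rotation vector about the world's x, y, z in degrees, then the opening, from 0 (shut) to 1 (fully open). In form: [[dx, dy, dz, rx, ry, rz, jaw], ...]. A call has 1 to 12 rows; each row is the pose to reach, as a shift and turn from the pose commanded when the call began; what a row does not reach only later rows make up. A row lasts 1/12 s, in which the tool goes at most 41.7 mm and 7.16 degrees, less where a joint would pass 70% of its speed; a pose out of reach is approached as far as the arm can. A call with a gripper value outside its range is refused whole. The fingers move at their own pace and stop on an object; "newtons" is the grip in N (left out, the last holds). Time passes only in rows, so rows that repeat a pose let the fingers close. It gives the time, the measured TCP pose, the force, the opening and the grip force at its end, in the units of the state.
- ctrl.state(): the state, without advancing time (a new reading comes with each control period).
- ctrl.grab_frame(name): name is "side" or "top"; returns a dict with "color" (420x560x3 uint8, blue, green, red), "z_map" (420x560 float32, m along the optical axis (not along the pixel's ray), 0 where there is no reading), "K" (3x3 intrinsics, pixels), "rvec" (rotation vector, rad) and "tvec" (3), from world to camera coordinates, as OpenCV has them. Camera axes: x right, y down, z forward; pixel columns grow to the right and rows downward; lengths in m; the calibration is good to about 2 mm. A picture is of the moment at which its call begins.
- ctrl.hand_in(): hands the job in; it is judged then, once.
Trained networks look in a picture, given as the dict that the camera call returned (one of the last four; its "shot" number tells which), for a name from the list of things; names that differ only in an ending like _2 or _b are one class to them, and where a whole thing is asked for, a point or a joint stands for the part that bears it (a point fixed in the world has none). Each returns a list of dicts, best first, with "conf" (0 to 1); they miss things now and then, are a little off and sometimes report something else, mostly with a low value. They report only what shows in the picture. A call takes as long as a camera call. They do not tell look-alikes from the thing itself.
- ctrl.search_frame(label, picture): "box" ([left, top, width, height] in pixels, round what is visible of it).
- ctrl.regions_of(label, picture): "region" (420x560 bool, what is visible of it) and "box" ([left, top, width, height] in pixels, round what is visible of it).
The state is a dict: "clock": time; "joint_pos": joint angles; "joint_vel": joint speeds; "joint_torque": joint torques, N m; "ee_pos": TCP position; "orientation": TCP orientation; "wrist_force": force on the tool from outside, world axes, zero at the start; "wrist_torque": the same for the moment, N m; "grip_width": finger opening in m; "grip_force": force on a finger pad.
Only numpy, scipy, OpenCV 4.12 (cv2) and the standard library are available. Lean on these libraries where they do the work, as an engineer would, in place of code of your own. Each camera call takes 0.05 s, during which the arm holds its last target. There are 200 camera calls.

## Working session

There is one attempt and no reset: what is moved stays moved. The work goes in short steps, Python scripts to look and compute and a tool call to move; the robot and the scene stay as the last step left them, time stands still between calls to the robot, and variables do not carry over. Pictures are saved under pics/ and viewed, at most 10 in all, crops included, and the job is handed in when it is done.

Besides the shell and the picture viewer there is one more tool, called after "Request:" by a JSON object that holds its "fn" and its "kwargs", one argument or row to a line. jog_arm: Moves the arm, as the interface text tells. Its arguments: {"type":"object","properties":{"moves":{"type":"array"},"newtons":{"type":"number"}},"required":["moves"]}

```bash
mkdir -p pics; cat > h.py <<'E'
import numpy as np, cv2
from cell import ctrl
def pts(p,mask=None):
    z=p["z_map"]; m=z>0
    if mask is not None: m&=mask
    v,u=np.nonzero(m); d=z[v,u]; K=p["K"]
    c=np.stack([(u-K[0,2])/K[0,0]*d,(v-K[1,2])/K[1,1]*d,d],1)
    R=cv2.Rodrigues(np.array(p["rvec"],float))[0]
    return (c-np.ravel(p["tvec"]))@R, u,v
def proj(p,X): return cv2.projectPoints(np.array(X,float).reshape(-1,3),np.array(p["rvec"],float),np.array(p["tvec"],float),p["K"],None)[0].reshape(-1,2)
E
python3 - <<'E'
from h import *
np.set_printoptions(precision=3,suppress=True)
for n in("top","side"):
    p=ctrl.grab_frame(n); cv2.imwrite(f"pics/{n}0.png",p["color"])
    R=cv2.Rodrigues(np.array(p["rvec"],float))[0]; print(n,"cam",-R.T@np.ravel(p["tvec"]), p["K"][0,0])
    for l in("bin","cylinder_1","handle_bar","buffer_bottle","flask","ethanol_bottle","dye_bottle"):
        for r in ctrl.regions_of(l,p)[:4]:
            P,_,_=pts(p,r["region"])
            print(l,round(r["conf"],2),r["box"],len(P),np.percentile(P,[2,50,98],axis=0).ravel() if len(P) else "")
E
```

```text
top cam [0.429 0.027 1.152] 502.57104036035895
bin 0.69 [238.5, 125.2, 162.0, 160.3] 7796 [ 0.462 -0.193  0.002  0.612 -0.07   0.085  0.737  0.091  0.152]
cylinder_1 0.95 [345.5, 190.9, 40.7, 35.1] 697 [ 0.571 -0.174  0.011  0.591 -0.147  0.12   0.617 -0.129  0.223]
cylinder_1 0.88 [303.1, 195.6, 63.5, 54.0] 1139 [ 0.506 -0.13   0.019  0.564 -0.072  0.119  0.627 -0.016  0.197]
cylinder_1 0.6 [267.2, 199.0, 49.8, 73.3] 1291 [ 0.471 -0.05   0.007  0.533  0.001  0.108  0.604  0.052  0.197]
cylinder_1 0.56 [134.1, 167.3, 98.1, 29.1] 1262 [ 0.654  0.152 -0.     0.677  0.25   0.032  0.697  0.365  0.053]
handle_bar 0.27 [364.6, 145.7, 19.5, 26.4] 393 [ 0.695 -0.201  0.001  0.711 -0.178  0.092  0.737 -0.159  0.098]
buffer_bottle 0.81 [364.1, 253.8, 51.3, 42.3] 1590 [ 0.414 -0.226  0.022  0.45  -0.185  0.152  0.489 -0.157  0.158]
flask 0.78 [315.0, 291.4, 34.4, 35.2] 1011 [ 0.348 -0.116  0.008  0.384 -0.077  0.04   0.419 -0.046  0.117]
ethanol_bottle 0.76 [243.6, 256.0, 32.7, 28.3] 648 [ 0.442  0.051 -0.     0.466  0.077  0.123  0.494  0.106  0.128]
dye_bottle 0.92 [363.3, 145.1, 21.1, 27.5] 
[... 741 characters left out ...]
.14   0.754  0.123  0.146]
handle_bar 0.66 [286.7, 180.9, 20.0, 39.3] 404 [ 0.489 -0.578  0.057  0.534 -0.092  0.16   0.558 -0.071  0.199]
handle_bar 0.45 [267.8, 169.3, 10.3, 55.5] 358 [ 0.583 -0.163  0.088  0.596 -0.138  0.179  0.607 -0.132  0.22 ]
buffer_bottle 0.93 [308.5, 191.1, 30.8, 18.2] 513 [ 0.415 -0.218  0.102  0.451 -0.173  0.136  0.484 -0.16   0.154]
flask 0.56 [342.2, 215.6, 26.8, 49.6] 807 [ 0.357 -0.091  0.004  0.386 -0.058  0.048  0.409 -0.041  0.112]
ethanol_bottle 0.95 [323.0, 235.4, 23.4, 56.5] 1440 [ 0.439  0.036 -0.001  0.471  0.102  0.067  0.496  0.111  0.124]
dye_bottle 0.56 [222.6, 215.0, 9.4, 30.7] 244 [ 0.713 -0.178  0.002  0.725 -0.159  0.042  0.739 -0.153  0.094]
```

```bash
python3 - <<'E'
import cv2
a=cv2.imread("pics/top0.png")[110:340,120:430]; cv2.imwrite("pics/t.png",cv2.resize(a,None,fx=2.5,fy=2.5,interpolation=2))
a=cv2.imread("pics/side0.png")[160:400,180:400]; cv2.imwrite("pics/s.png",cv2.resize(a,None,fx=2.5,fy=2.5,interpolation=2))
E
```

```text
(no output)
```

View pics/t.png

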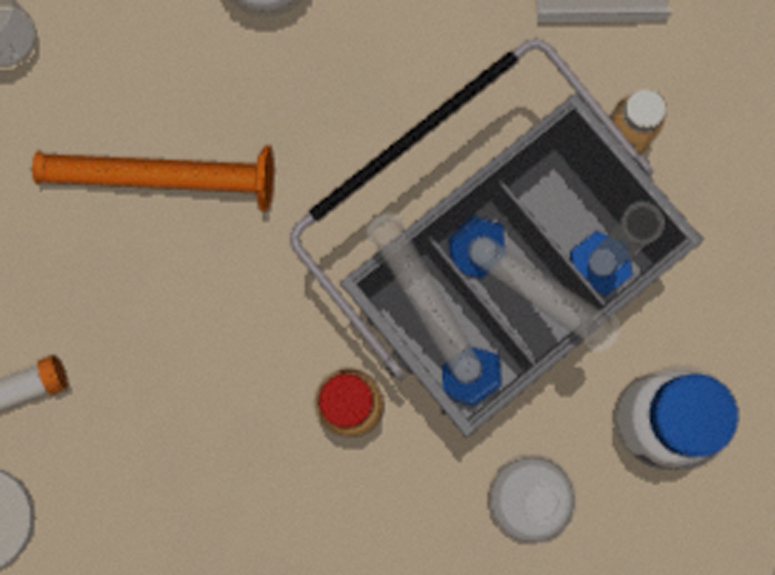

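View pics/s.png

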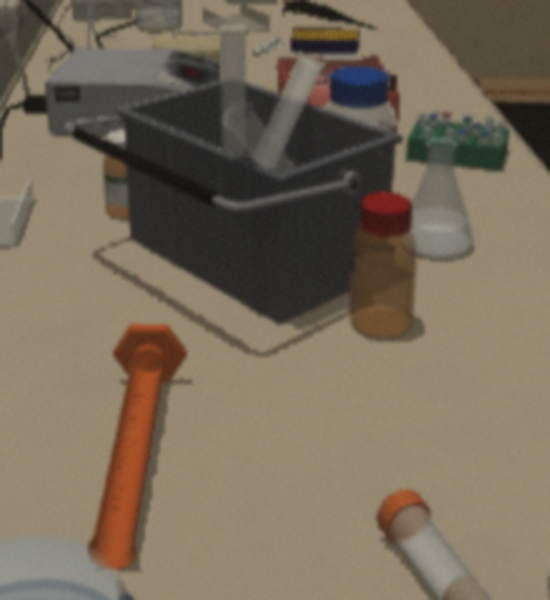

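The top view shows the bin turned about 38°. Cylinder_1 is in the +y compartment with its mouth at crop (385,230), and cylinder_2 is in the middle with its mouth at (600,325). Cylinder_3 stands in the -y compartment, and the handle bar is at upper left. The orange look-alike lies clear of the work.

```bash
cat >> h.py <<'E'
def binfit(p):
    P,u,v=pts(p); 
    m=(abs(P[:,2]-0.150)<0.005)&(abs(P[:,0]-.6)<.18)&(abs(P[:,1]+.05)<.19)
    r=[r for r in ctrl.regions_of("bin",p)][0]
    m&=cv2.dilate(r["region"].astype(np.uint8),np.ones((3,3)))[v,u]>0
    return P[m]
E
python3 - <<'E'
from h import *
from scipy.optimize import least_squares
np.set_printoptions(precision=4,suppress=True)
p=ctrl.grab_frame("top")
Q=binfit(p)[:,:2]
def f(a):
    c,s=np.cos(a[2]),np.sin(a[2]); d=(Q-a[:2])@np.array([[c,-s],[s,c]])
    q=abs(d)-[.074,.119]
    e=np.where((q<=0).all(1),q.max(1),np.where((q>0).all(1),np.hypot(*q.T),q.max(1)))
    return e
s=least_squares(f,[.6,-.05,.66],loss="soft_l1",f_scale=.004); a=s.x
print(len(Q),a,np.degrees(a[2]),np.median(abs(s.fun)))
c,sn=np.cos(a[2]),np.sin(a[2]); R=np.array([[c,-sn,0],[sn,c,0],[0,0,1]]); o=np.array([a[0],a[1],0])
np.savez("bin.npz",R=R,o=o)
W=lambda b:R@np.array(b)+o
# cylinders from depth in bin frame
for r in ctrl.regions_of("cylinder_1",p):
    P,_,_=pts(p,r["region"]); B=(P-o)@R
    print(round(r["conf"],2),r["box"])
    for z0 in np.arange(.0,.23,.02):
        k=(B[:,2]>=z0)&(B[:,2]<z0+.02)
        if k.sum()>8: print("  ",round(z0,2),k.sum(),B[k].mean(0),B[k].min(0)[:2],B[k].max(0)[:2])
for b in ([.138,0,.13],[.138,.1,.13],[.138,-.1,.13]): print("bar",W(b),proj(p,W(b)))
P,u,v=pts(p);B=(P-o)@R
k=(B[:,0]>.12)&(B[:,0]<.16)&(abs(B[:,1])<.1)&(B[:,2]>.06); print("bar pts",k.sum(),np.median(B[k],0),B[k].min(0),B[k].max(0))
for n,x,sg in(("m1",.043,1),):
    pass
for b in([.082,.078,.196],[-.082,0,.196],[-.043,.078,.222],[.043,0,.222],[0,0,.263]): print(b,W(b),np.hypot(*W(b)[:2]))
E
```

```text
2288 [ 0.5785 -0.0629  0.6778] 38.836238515332205 0.003817457995710906
0.84 [263.7, 196.1, 55.0, 76.1]
   0.0 23 [-0.0084  0.0839  0.0128] [-0.0572  0.0541] [0.1226 0.1042]
   0.02 209 [-0.0482  0.081   0.0322] [-0.0683  0.0525] [-0.0273  0.1085]
   0.04 145 [-0.0494  0.0822  0.047 ] [-0.0685  0.0625] [-0.025   0.1021]
   0.06 95 [-0.0245  0.0809  0.0701] [-0.0373  0.066 ] [-0.0074  0.0927]
   0.08 92 [-0.01    0.0798  0.0907] [-0.0218  0.0654] [0.0081 0.0912]
   0.1 95 [0.0042 0.0785 0.11  ] [-0.0074  0.0643] [0.0187 0.0906]
   0.12 108 [0.0192 0.0782 0.13  ] [0.0076 0.0644] [0.0336 0.0898]
   0.14 97 [0.032  0.0778 0.1502] [-0.045   0.0641] [0.0503 0.115 ]
   0.16 163 [0.0577 0.0754 0.1709] [0.0361 0.0621] [0.0849 0.0876]
   0.18 190 [0.0723 0.0741 0.1884] [0.0495 0.0592] [0.0931 0.0872]
   0.2 13 [0.0689 0.0737 0.2026] [0.0675 0.0633] [0.0712 0.0824]
0.83 [346.7, 187.6, 38.0, 40.3]
   0.0 244 [-0.0427 -0.0742  0.0141] [-0.0695 -0.1037] [-0.0156 -0.0568]
   0.02 21 [-0.0433 -0.0677  0.0301] [-0.0553 -0.0745] [-0.0297 -0.0644]
   0.04 25 [-0.0432 -0.0732  0.0507] [-0.0562 -0.1153] [
[... 754 characters left out ...]
0.3684 0.2769]
   0.02 1037 [0.282  0.1905 0.0317] [0.1883 0.0901] [0.3656 0.2752]
   0.04 126 [0.2168 0.1189 0.0476] [0.1938 0.094 ] [0.2606 0.1712]
bar [0.686  0.0237 0.13  ] [[283.9975 164.226 ]]
bar [0.6233 0.1016 0.13  ] [[246.6676 194.1178]]
bar [ 0.7487 -0.0542  0.13  ] [[320.5999 134.9167]]
bar pts 564 [0.133  0.0013 0.1463] [ 0.1272 -0.0997  0.1383] [0.1405 0.0998 0.1519]
[0.082, 0.078, 0.196] [0.5935 0.0493 0.196 ] 0.5955352431566494
[-0.082, 0, 0.196] [ 0.5147 -0.1143  0.196 ] 0.5271978812531064
[-0.043, 0.078, 0.222] [ 0.4961 -0.0291  0.222 ] 0.4969752515155503
[0.043, 0, 0.222] [ 0.612  -0.0359  0.222 ] 0.6130786501098121
[0, 0, 0.263] [ 0.5785 -0.0629  0.263 ] 0.581938363870143
```

```bash
cat >> h.py <<'E'
try:
    _b=np.load("bin.npz"); R,o=_b["R"],_b["o"]
except Exception: pass
def W(b): return R@np.array(b)+o
def here():
    s=ctrl.state(); return s,(np.array(s["ee_pos"])-o)@R
E
python3 - <<'E'
from h import *
from scipy.spatial.transform import Rotation as Ro
np.set_printoptions(precision=4,suppress=True)
s,b=here(); q=s["orientation"]; M=Ro.from_quat([q[1],q[2],q[3],q[0]]).as_matrix()
print(s["ee_pos"],b,M,R[:2,:2],ctrl.hold_point_z,s["grip_width"])
print("tool y in bin",R.T@M[:,1])
for t in([.127,.075,.30],[.127,.075,.165],[-.127,0,.165]): print(t,W(t),1000*(W(t)-s["ee_pos"]))
E
```

```text
[ 0.1919 -0.4617  0.2313] [-0.5513 -0.0682  0.2313] [[ 0.9235  0.3837 -0.    ]
 [ 0.3837 -0.9235  0.    ]
 [ 0.     -0.     -1.    ]] [[ 0.7789 -0.6271]
 [ 0.6271  0.7789]] 0.0187 0.0854638893541832
tool y in bin [-0.2802 -0.9599 -0.    ]
[0.127, 0.075, 0.3] [0.6304 0.0752 0.3   ] [438.5652 536.918   68.6991]
[0.127, 0.075, 0.165] [0.6304 0.0752 0.165 ] [438.5652 536.918  -66.3009]
[-0.127, 0, 0.165] [ 0.4796 -0.1425  0.165 ] [287.7463 319.2149 -66.3009]
```

Request:
{"fn": "jog_arm", "kwargs": {
  "moves": [
    [0,0,35,0,0,7,0],
    [0,0,70,0,0,14,0],
    [33,41,70,0,0,21,0],
    [60,74,70,0,0,28,0],
    [85,104,70,0,0,35,0],
    [110,135,70,0,0,42,0],
    [136,166,70,0,0,49,0],
    [162,198,70,0,0,56,0],
    [188,230,70,0,0,63,0],
    [214,262,70,0,0,70,0],
    [240,294,70,0,0,77,0],
    [266,326,70,0,0,84,0]
  ],
  "newtons": 20
}}

```text
clock: 1.95
ee_pos: [0.4562, -0.137, 0.3016]
orientation: [0.0, 0.595, 0.803, 0.0]
wrist_force: [1.1, -0.8, -0.7]
grip_width: -0.0001
grip_force: 0.0
```

Request:
{"fn": "jog_arm", "kwargs": {
  "moves": [
    [26,32,0,0,0,7,0],
    [52,64,0,0,0,14,0],
    [78,96,0,0,0,21,0],
    [104,128,0,0,0,22.3,0],
    [130,160,0,0,0,22.3,0],
    [156,192,0,0,0,22.3,0],
    [172,211,0,0,0,22.3,0],
    [172,211,0,0,0,22.3,0],
    [172,211,0,0,0,22.3,0],
    [172,211,0,0,0,22.3,0]
  ]
}}

```text
clock: 2.78
ee_pos: [0.6269, 0.0717, 0.301]
orientation: [-0.0, 0.432, 0.902, -0.0]
wrist_force: [-1.1, 0.3, -0.4]
grip_width: 0.0002
grip_force: 0.0
```

```bash
python3 - <<'E'
from h import *
from scipy.spatial.transform import Rotation as Ro
np.set_printoptions(precision=4,suppress=True)
s,b=here(); q=s["orientation"]; M=Ro.from_quat([q[1],q[2],q[3],q[0]]).as_matrix()
print(s["clock"],s["ee_pos"],b,R.T@M, s["joint_pos"],s["grip_width"],s["wrist_force"])
print(1000*(W([.127,.075,.3])-s["ee_pos"]))
E
```

```text
2.7833 [0.6269 0.0717 0.301 ] [0.122  0.0745 0.301 ] [[-0.0004  1.     -0.0012]
 [ 1.      0.0004  0.0002]
 [ 0.0002 -0.0012 -1.    ]] [ 0.1141  0.5115  0.5807  1.6411 -0.0004  1.0067] 0.00023902531075531855 [-1.0838  0.319  -0.3621]
[ 3.574   3.4978 -0.9911]
```

Request:
{"fn": "jog_arm", "kwargs": {
  "moves": [
    [3,2,-30,0,0,0,0],
    [3,2,-55,0,0,0,0],
    [3,2,-80,0,0,0,0],
    [3,2,-100,0,0,0,0],
    [3,2,-115,0,0,0,0],
    [3,2,-125,0,0,0,0],
    [3,2,-134,0,0,0,0],
    [3,2,-134,0,0,0,0],
    [3,2,-134,0,0,0,0]
  ]
}}

```text
clock: 3.53
ee_pos: [0.6302, 0.0735, 0.168]
orientation: [0.0, 0.432, 0.902, 0.0]
wrist_force: [-0.6, -0.6, 0.3]
grip_width: -0.0002
grip_force: 0.0
```

```bash
python3 - <<'E'
from h import *
np.set_printoptions(precision=4,suppress=True)
s,b=here(); print(s["clock"],s["ee_pos"],b,s["wrist_force"])
a=ctrl.grab_frame("side")["color"][140:320,180:400]; t=ctrl.grab_frame("top")["color"][110:290,220:420]
cv2.imwrite("pics/c1.png",np.hstack([cv2.resize(x,(400,340),interpolation=2) for x in(a,t)]))
E
```

```text
3.5333 [0.6302 0.0735 0.168 ] [0.1258 0.0738 0.168 ] [-0.6186 -0.5906  0.342 ]
```

View pics/c1.png

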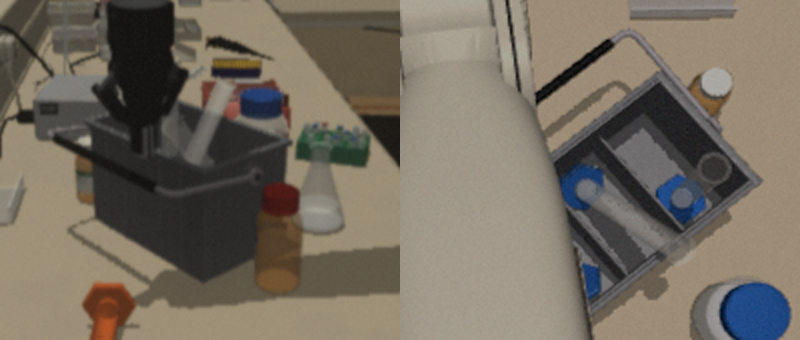

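The shut fingers are just outside cylinder_1's mouth (left half, about (145,140)). The bar is clear below them. I'll push slowly toward bin -x.

Request:
{"fn": "jog_arm", "kwargs": {
  "moves": [
    [-3.1,-2.5,0,0,0,0,0],
    [-6.2,-5,0,0,0,0,0],
    [-9.3,-7.5,0,0,0,0,0],
    [-12.5,-10,1,0,0,0,0],
    [-15.6,-12.5,2,0,0,0,0],
    [-18.7,-15,3,0,0,0,0],
    [-21.8,-17.6,4,0,0,0,0],
    [-25,-20.1,5,0,0,0,0],
    [-28,-22.6,6,0,0,0,0],
    [-31.2,-25.1,7,0,0,0,0],
    [-34.3,-27.6,8,0,0,0,0],
    [-37.4,-30.1,9,0,0,0,0]
  ]
}}

```text
clock: 4.63
ee_pos: [0.5927, 0.0438, 0.1765]
orientation: [0.0, 0.432, 0.902, 0.0]
wrist_force: [0.5, 0.3, 0.5]
grip_width: -0.0002
grip_force: 0.2
```

```bash
cat >> h.py <<'E'
def cyls(cam="side",z0=.155):
    p=ctrl.grab_frame(cam); 
    for r in ctrl.regions_of("cylinder_1",p):
        P,_,_=pts(p,r["region"]); B=(P-o)@R
        k=(B[:,2]>.155)&(abs(B[:,0])<.15)&(abs(B[:,1])<.15)
        if k.sum()<10: continue
        B=B[k]; lo,hi=B[B[:,2]<.185],B[B[:,2]>.19]
        print(cam,round(r["conf"],2),np.round(r["box"]),"zmax",np.percentile(B[:,2],97).round(3),"lo",lo.mean(0) if len(lo) else 0,"hi",hi.mean(0) if len(hi) else 0)
    return p
E
python3 - <<'E'
from h import *
np.set_printoptions(precision=3,suppress=True)
s,b=here(); print(s["clock"],b,R.T@s["wrist_force"]); cyls()
E
```

```text
4.6333 [0.078 0.074 0.176] [ 0.524 -0.079  0.519]
side 0.7 [283. 191.  20.  37.] zmax 0.211 lo [0.035 0.083 0.17 ] hi [0.045 0.079 0.201]
side 0.7 [282. 182.  25.  44.] zmax 0.198 lo [-0.06   0.006  0.171] hi [-0.068  0.007  0.195]
```

Request:
{"fn": "jog_arm", "kwargs": {
  "moves": [
    [-3.1,-2.5,0,0,0,0,0],
    [-6.2,-5,0,0,0,0,0],
    [-9.3,-7.5,0,0,0,0,0],
    [-12.5,-10,1,0,0,0,0],
    [-15.6,-12.5,2,0,0,0,0],
    [-18.7,-15,3,0,0,0,0],
    [-21.8,-17.6,4,0,0,0,0],
    [-25,-20.1,5,0,0,0,0],
    [-28,-22.6,6,0,0,0,0],
    [-31.2,-25.1,7,0,0,0,0],
    [-34.3,-27.6,8,0,0,0,0],
    [-37.4,-30.1,9,0,0,0,0]
  ]
}}

```text
clock: 5.73
ee_pos: [0.5551, 0.0136, 0.1854]
orientation: [0.0, 0.432, 0.902, -0.0]
wrist_force: [0.2, 0.1, 0.3]
grip_width: -0.0002
grip_force: 0.0
```

```bash
python3 - <<'E'
from h import *
np.set_printoptions(precision=3,suppress=True)
s,b=here(); print(s["clock"],b,R.T@s["wrist_force"]); cyls()
E
```

```text
5.7333 [0.03  0.074 0.185] [ 0.212 -0.041  0.27 ]
side 0.89 [298. 184.  15.  39.] zmax 0.221 lo [-0.004  0.088  0.17 ] hi [0.001 0.085 0.208]
side 0.59 [267. 178.  13.  44.] zmax 0.204 lo [-0.034 -0.069  0.17 ] hi [-0.031 -0.071  0.198]
```

Request:
{"fn": "jog_arm", "kwargs": {
  "moves": [
    [0,0,0,0,0,0,0],
    [0,0,0,0,0,0,0],
    [0,0,0,0,0,0,0],
    [0,0,0,0,0,0,0]
  ]
}}

```text
clock: 6.17
ee_pos: [0.5555, 0.014, 0.1852]
orientation: [-0.0, 0.432, 0.902, -0.0]
wrist_force: [0.5, -0.6, -0.0]
grip_width: 0.0003
grip_force: 0.0
```

```bash
python3 - <<'E'
from h import *
np.set_printoptions(precision=3,suppress=True)
s,b=here(); print(s["clock"],b,R.T@s["wrist_force"]); cyls(); cyls("top")
E
```

```text
6.1667 [0.03  0.074 0.185] [ 0.064 -0.787 -0.043]
side 0.95 [267. 181.  14.  42.] zmax 0.2 lo [-0.035 -0.068  0.169] hi [-0.03  -0.071  0.196]
side 0.73 [297. 182.  17.  41.] zmax 0.221 lo [-0.004  0.088  0.17 ] hi [0.    0.085 0.208]
side 0.68 [279. 200.  22.  29.] zmax 0.19 lo [-0.033  0.027  0.165] hi [0.021 0.081 0.192]
top 0.77 [339. 225.  29.  23.] zmax 0.2 lo [-0.066 -0.002  0.173] hi [-0.076 -0.001  0.201]
top 0.69 [347. 191.  39.  41.] zmax 0.225 lo [-0.043 -0.077  0.171] hi [-0.043 -0.079  0.213]
```

Request:
{"fn": "jog_arm", "kwargs": {
  "moves": [
    [6,5,0,0,0,0,0],
    [12,10,0,0,0,0,0],
    [16,13,20,0,0,0,0],
    [16,13,55,0,0,0,0],
    [16,13,90,0,0,0,0],
    [16,13,115,0,0,0,0],
    [-10,-15,115,0,0,0,0],
    [-36,-45,115,0,0,0,0],
    [-56,-80,115,0,0,0,0],
    [-72,-115,115,0,0,0,0],
    [-74,-150,115,0,0,0,0],
    [-74,-155,115,0,0,0,0]
  ]
}}

```text
clock: 7.37
ee_pos: [0.4811, -0.1453, 0.3008]
orientation: [0.001, 0.434, 0.901, -0.001]
wrist_force: [1.2, -0.2, -0.2]
grip_width: 0.0003
grip_force: 0.0
```

```bash
python3 - <<'E'
from h import *
np.set_printoptions(precision=3,suppress=True)
s,b=here(); print(s["clock"],s["ee_pos"],b,R.T@s["wrist_force"]); p=cyls(); t=cyls("top")
print(W([-.127,0,.3])-s["ee_pos"])
a=p["color"][140:320,180:400]; t=t["color"][110:290,220:420]
cv2.imwrite("pics/c2.png",np.hstack([cv2.resize(x,(400,340),interpolation=2) for x in(a,t)]))
E
```

```text
7.3667 [ 0.481 -0.145  0.301] [-0.128 -0.003  0.301] [ 0.767 -0.888 -0.157]
side 0.83 [285. 182.  19.  48.] zmax 0.2 lo [-0.051  0.002  0.165] hi [-0.072 -0.002  0.199]
side 0.72 [210. 194. 130.  96.] zmax 0.171 lo [-0.026  0.024  0.161] hi 0
side 0.69 [296. 183.  17.  41.] zmax 0.222 lo [-0.004  0.088  0.17 ] hi [-0.     0.084  0.209]
top 0.81 [302. 198.  65.  52.] zmax 0.201 lo [-0.066 -0.002  0.172] hi [-0.077 -0.005  0.196]
top 0.69 [290. 227.  30.  49.] zmax 0.226 lo [-0.013  0.08   0.172] hi [-0.003  0.079  0.212]
top 0.67 [348. 192.  39.  37.] zmax 0.223 lo [-0.043 -0.077  0.171] hi [-0.043 -0.078  0.212]
[-0.001  0.003 -0.001]
```

View pics/c2.png

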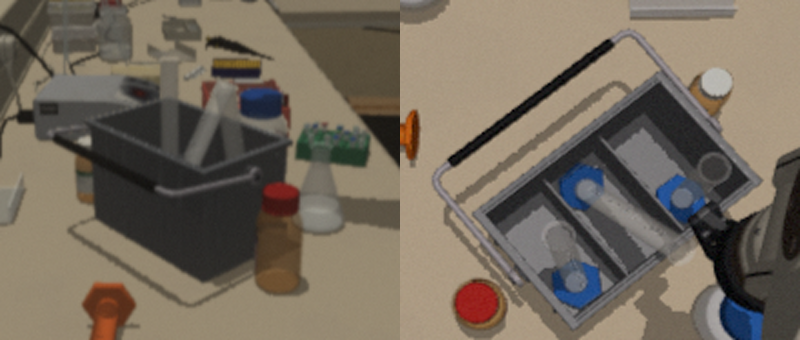

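Cylinder_1 (right half, mouth (560,240), foot (578,283)) still leans about 13° and is stable there. I'll push cylinder_2 now, since I'm in position, then come back and push cylinder_1 further. The buffer bottle is 155 mm high, so I'll keep the fingertips at 172 mm or above.

Request:
{"fn": "jog_arm", "kwargs": {
  "moves": [
    [2,5,-30,0,0,0,0],
    [2,5,-60,0,0,0,0],
    [2,5,-85,0,0,0,0],
    [2,5,-105,0,0,0,0],
    [2,5,-120,0,0,0,0],
    [2,5,-129,0,0,0,0],
    [2,5,-129,0,0,0,0],
    [5,7.5,-129,0,0,0,0],
    [8,10,-129,0,0,0,0],
    [11,12.5,-129,0,0,0,0]
  ]
}}

```text
clock: 8.4
ee_pos: [0.4939, -0.1283, 0.1727]
orientation: [0.001, 0.431, 0.902, 0.0]
wrist_force: [-0.2, -0.3, 0.3]
grip_width: -0.0001
grip_force: 0.2
```

Request:
{"fn": "jog_arm", "kwargs": {
  "moves": [
    [3.1,2.5,0,0,0,0,0],
    [6.2,5,0,0,0,0,0],
    [9.3,7.5,0,0,0,0,0],
    [12.5,10,1,0,0,0,0],
    [15.6,12.5,2,0,0,0,0],
    [18.7,15,3,0,0,0,0],
    [21.8,17.6,4,0,0,0,0],
    [25,20.1,5,0,0,0,0],
    [28,22.6,6,0,0,0,0],
    [31.2,25.1,7,0,0,0,0],
    [34.3,27.6,8,0,0,0,0],
    [37.4,30.1,9,0,0,0,0]
  ]
}}

```text
clock: 9.4
ee_pos: [0.5302, -0.0982, 0.1804]
orientation: [-0.0, 0.432, 0.902, 0.0]
wrist_force: [-0.8, 0.1, 0.3]
grip_width: 0.0002
grip_force: 0.1
```

```bash
python3 - <<'E'
from h import *
np.set_printoptions(precision=3,suppress=True)
s,b=here(); print(s["clock"],b,R.T@s["wrist_force"]); cyls()
E
```

```text
9.4 [-0.06   0.003  0.18 ] [-0.59  0.61  0.29]
side 0.88 [277. 181.  17.  41.] zmax 0.218 lo [-0.006  0.007  0.17 ] hi [-0.017  0.007  0.204]
side 0.69 [268. 170.  13.  53.] zmax 0.22 lo [-0.034 -0.069  0.17 ] hi [-0.037 -0.071  0.208]
side 0.55 [296. 183.  16.  40.] zmax 0.222 lo [-0.004  0.088  0.17 ] hi [0.    0.084 0.209]
```

Request:
{"fn": "jog_arm", "kwargs": {
  "moves": [
    [3.1,2.5,0,0,0,0,0],
    [6.2,5,0,0,0,0,0],
    [9.3,7.5,0,0,0,0,0],
    [12.5,10,1,0,0,0,0],
    [15.6,12.5,2,0,0,0,0],
    [18.7,15,3,0,0,0,0],
    [21.8,17.6,4,0,0,0,0],
    [25,20.1,5,0,0,0,0],
    [28,22.6,6,0,0,0,0],
    [31.2,25.1,7,0,0,0,0],
    [34.3,27.6,8,0,0,0,0],
    [37.4,30.1,9,0,0,0,0]
  ]
}}

```text
clock: 10.5
ee_pos: [0.5676, -0.0682, 0.1894]
orientation: [0.0, 0.432, 0.902, 0.0]
wrist_force: [0.1, -0.1, -0.5]
grip_width: -0.0
grip_force: 0.0
```

```bash
python3 - <<'E'
from h import *
np.set_printoptions(precision=3,suppress=True)
s,b=here(); print(s["clock"],b,R.T@s["wrist_force"]); cyls()
E
```

```text
10.5 [-0.012  0.003  0.189] [ 0.039 -0.135 -0.52 ]
side 0.92 [269. 182.  10.  39.] zmax 0.221 lo [0.031 0.01  0.17 ] hi [0.026 0.008 0.209]
side 0.66 [298. 185.  15.  37.] zmax 0.221 lo [-0.004  0.089  0.17 ] hi [0.    0.085 0.208]
side 0.62 [270. 177.  11.   5.] zmax 0.215 lo 0 hi [-0.031 -0.07   0.209]
```

Request:
{"fn": "jog_arm", "kwargs": {
  "moves": [
    [1.6,1.2,0,0,0,0,0],
    [3.1,2.5,0,0,0,0,0],
    [4.7,3.8,0,0,0,0,0],
    [6.2,5,0,0,0,0,0],
    [7.8,6.3,0,0,0,0,0],
    [9.3,7.5,0,0,0,0,0],
    [10.9,8.8,0,0,0,0,0],
    [12.5,10,0,0,0,0,0],
    [14,11.3,0,0,0,0,0],
    [14,11.3,0,0,0,0,0],
    [14,11.3,0,0,0,0,0]
  ]
}}

```text
clock: 11.52
ee_pos: [0.5813, -0.057, 0.1892]
orientation: [-0.0, 0.432, 0.902, -0.0]
wrist_force: [-0.0, -0.3, -0.7]
grip_width: -0.0005
grip_force: 0.0
```

```bash
python3 - <<'E'
from h import *
np.set_printoptions(precision=3,suppress=True)
s,b=here(); print(s["clock"],b,R.T@s["wrist_force"]); cyls()
E
```

```text
11.5167 [0.006 0.003 0.189] [-0.209 -0.188 -0.686]
side 0.77 [295. 182.  16.  38.] zmax 0.222 lo [-0.004  0.088  0.17 ] hi [-0.     0.084  0.209]
side 0.73 [265. 184.  11.  38.] zmax 0.221 lo [0.046 0.01  0.17 ] hi [0.043 0.008 0.207]
side 0.57 [270. 182.  13.  41.] zmax 0.203 lo [-0.042 -0.064  0.156] hi [-0.029 -0.073  0.2  ]
```

Request:
{"fn": "jog_arm", "kwargs": {
  "moves": [
    [1.6,1.2,0,0,0,0,0],
    [3.1,2.5,0,0,0,0,0],
    [4.7,3.8,0,0,0,0,0],
    [4.7,3.8,0,0,0,0,0],
    [4.7,3.8,0,0,0,0,0],
    [1.6,1.2,0,0,0,0,0],
    [-3,-2.5,0,0,0,0,0],
    [-11,-9,0,0,0,0,0],
    [-19,-15,20,0,0,0,0],
    [-19,-15,55,0,0,0,0],
    [-19,-15,90,0,0,0,0],
    [-19,-15,112,0,0,0,0]
  ]
}}

```text
clock: 12.62
ee_pos: [0.5619, -0.0731, 0.3051]
orientation: [0.002, 0.432, 0.902, 0.001]
wrist_force: [0.5, -0.5, -0.1]
grip_width: 0.0001
grip_force: 0.0
```

Request:
{"fn": "jog_arm", "kwargs": {
  "moves": [
    [15,15,0,0,0,0,0],
    [30,40,0,0,0,0,0],
    [31,70,0,0,0,0,0],
    [20,90,0,0,0,0,0],
    [20,106,0,0,0,0,0],
    [20,106,0,0,0,0,0]
  ]
}}

```text
clock: 13.12
ee_pos: [0.5813, 0.0361, 0.3015]
orientation: [-0.0, 0.43, 0.903, 0.0]
wrist_force: [-0.1, 0.5, 0.6]
grip_width: -0.0002
grip_force: 0.0
```

```bash
cat >> h.py <<'E'
def axes(p):
    for r in ctrl.regions_of("cylinder_1",p):
        P,_,_=pts(p,r["region"]); B=(P-o)@R
        print(round(r["conf"],2),np.round(r["box"]))
        for a,b in((.0,.02),(.03,.08),(.08,.13),(.15,.18),(.18,.205),(.205,.24)):
            k=(B[:,2]>a)&(B[:,2]<b)&(abs(B[:,0])<.12)&(abs(B[:,1])<.1)
            if k.sum()>8: print("   ",k.sum(),np.median(B[k],0))
E
python3 - <<'E'
from h import *
np.set_printoptions(precision=3,suppress=True)
s,b=here(); print(s["clock"],s["ee_pos"],b); t=ctrl.grab_frame("top"); axes(t); p=cyls()
cv2.imwrite("pics/c3.png",np.hstack([cv2.resize(x,(400,340),interpolation=2) for x in(p["color"][140:320,180:400],t["color"][110:290,220:420])]))
E
```

```text
13.1167 [0.581 0.036 0.301] [0.064 0.075 0.301]
0.97 [346. 190.  37.  38.]
    225 [-0.048 -0.071  0.014]
    57 [-0.043 -0.066  0.056]
    69 [-0.043 -0.067  0.108]
    84 [-0.043 -0.079  0.166]
    82 [-0.043 -0.073  0.193]
    97 [-0.042 -0.082  0.219]
0.84 [134. 170.  93.  25.]
side 0.9 [262. 184.  15.  37.] zmax 0.22 lo [0.048 0.011 0.17 ] hi [0.045 0.007 0.208]
side 0.78 [268. 169.  12.  56.] zmax 0.22 lo [-0.04  -0.064  0.17 ] hi [-0.037 -0.07   0.21 ]
side 0.62 [295. 184.  17.  41.] zmax 0.222 lo [-0.004  0.088  0.17 ] hi [-0.     0.084  0.209]
```

View pics/c3.png

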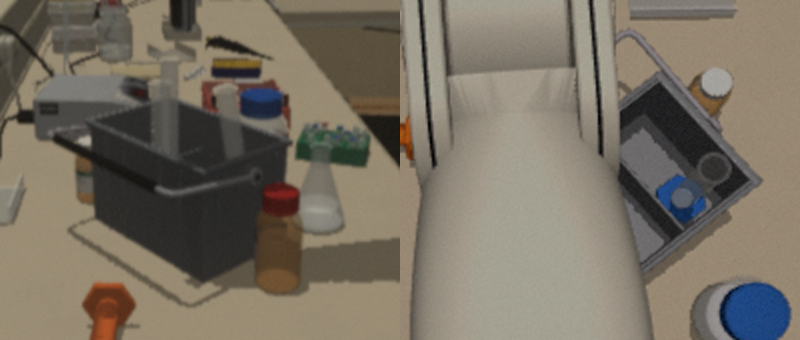

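Cylinder_1 (left half, about (228,115)) still leans visibly. I'll descend outside it and push it the rest of the way.

Request:
{"fn": "jog_arm", "kwargs": {
  "moves": [
    [-6,-5,-35,0,0,0,0],
    [-6,-5,-70,0,0,0,0],
    [-6,-5,-95,0,0,0,0],
    [-6,-5,-115,0,0,0,0],
    [-6,-5,-115,0,0,0,0],
    [-11,-9,-115,0,0,0,0],
    [-16,-13,-115,0,0,0,0],
    [-21,-17,-115,0,0,0,0],
    [-24,-19.4,-115,0,0,0,0],
    [-27,-21.8,-115,0,0,0,0],
    [-30,-24.2,-115,0,0,0,0],
    [-33,-26.6,-115,0,0,0,0]
  ]
}}

```text
clock: 14.32
ee_pos: [0.5492, 0.0071, 0.1869]
orientation: [0.0, 0.432, 0.902, 0.0]
wrist_force: [-0.6, 0.9, 0.1]
grip_width: 0.0001
grip_force: 0.0
```

Request:
{"fn": "jog_arm", "kwargs": {
  "moves": [
    [-2,-1.6,0,0,0,0,0],
    [-4,-3.2,0,0,0,0,0],
    [-6,-4.8,0,0,0,0,0],
    [-8,-6.4,0,0,0,0,0],
    [-10,-8,0,0,0,0,0],
    [-12,-9.6,0,0,0,0,0],
    [-14,-11.2,0,0,0,0,0],
    [-14,-11.2,0,0,0,0,0],
    [-14,-11.2,0,0,0,0,0]
  ]
}}

```text
clock: 15.07
ee_pos: [0.5352, -0.004, 0.1863]
orientation: [0.0, 0.432, 0.902, 0.0]
wrist_force: [0.1, -0.3, -0.6]
grip_width: 0.0
grip_force: 0.0
```

```bash
python3 - <<'E'
from h import *
np.set_printoptions(precision=3,suppress=True)
s,b=here(); print(s["clock"],b,R.T@s["wrist_force"]); cyls()
E
```

```text
15.0667 [0.003 0.073 0.186] [-0.172 -0.307 -0.626]
side 0.85 [260. 182.  16.  41.] zmax 0.22 lo [0.047 0.01  0.17 ] hi [0.045 0.007 0.208]
side 0.71 [311. 179.  10.  42.] zmax 0.219 lo [-0.036  0.088  0.171] hi [-0.038  0.086  0.207]
side 0.53 [270. 170.  10.  53.] zmax 0.22 lo [-0.04  -0.064  0.17 ] hi [-0.036 -0.069  0.209]
```

Request:
{"fn": "jog_arm", "kwargs": {
  "moves": [
    [8,6,0,0,0,0,0],
    [16,13,20,0,0,0,0],
    [16,13,55,0,0,0,0],
    [16,13,90,0,0,0,0],
    [16,13,115,0,0,0,0],
    [-10,-15,115,0,0,0,0],
    [-36,-45,115,0,0,0,0],
    [-56,-80,115,0,0,0,0],
    [-72,-115,115,0,0,0,0],
    [-90,-150,115,0,0,0,0],
    [-100,-180,115,0,0,0,0],
    [-100,-180,115,0,0,0,0]
  ]
}}

```text
clock: 16.17
ee_pos: [0.4341, -0.1881, 0.3017]
orientation: [0.001, 0.434, 0.901, -0.001]
wrist_force: [0.2, -0.2, 0.0]
grip_width: -0.0001
grip_force: 0.0
```

```bash
python3 - <<'E'
from h import *
np.set_printoptions(precision=3,suppress=True)
s,b=here(); print(s["clock"],s["ee_pos"],b); t=ctrl.grab_frame("top"); axes(t); p=cyls()
t=t["color"].copy()
# expected upright axes overlays
for x,y in((-.043,.082),(.043,0),(-.043,-.077)):
    f=proj({**p,**{}} ,W([x,y,.006])) 
cv2.imwrite("pics/c4.png",np.hstack([cv2.resize(x,(400,340),interpolation=2) for x in(p["color"][140:320,180:400],t[110:290,220:420])]))
E
```

```text
16.1667 [ 0.434 -0.188  0.302] [-0.191 -0.007  0.302]
0.83 [134. 168.  98.  25.]
0.76 [347. 190.  38.  38.]
    229 [-0.047 -0.071  0.014]
    56 [-0.044 -0.066  0.053]
    69 [-0.043 -0.066  0.103]
    84 [-0.042 -0.073  0.166]
    80 [-0.043 -0.077  0.192]
    107 [-0.043 -0.083  0.219]
0.69 [300. 185.  23.  38.]
    256 [0.03  0.01  0.014]
    41 [0.033 0.012 0.058]
    69 [0.038 0.009 0.11 ]
    69 [0.039 0.001 0.165]
    61 [ 0.04  -0.     0.191]
    97 [ 0.042 -0.003  0.219]
0.64 [297. 248.  25.  27.]
    264 [-0.044  0.084  0.014]
    43 [-0.047  0.074  0.055]
    48 [-0.048  0.079  0.107]
    34 [-0.049  0.077  0.165]
    22 [-0.047  0.07   0.192]
    99 [-0.048  0.077  0.221]
0.33 [233. 125. 170. 157.]
    2991 [0.003 0.005 0.006]
    562 [ 0.016 -0.003  0.056]
    599 [0.032 0.011 0.095]
    411 [-0.074  0.002  0.151]
side 0.71 [265. 185.  10.  33.] zmax 0.219 lo [0.049 0.011 0.17 ] hi [0.045 0.008 0.208]
side 0.59 [310. 182.  12.  41.] zmax 0.22 lo [-0.036  0.088  0.171] hi [-0.039  0.085  0.208]
side 0.53 [270. 169.  11.  56.] zmax 0.22 lo [-0.031 -0.054  0.169] hi [-0.038 -0.071  0.209]
```

View pics/c4.png

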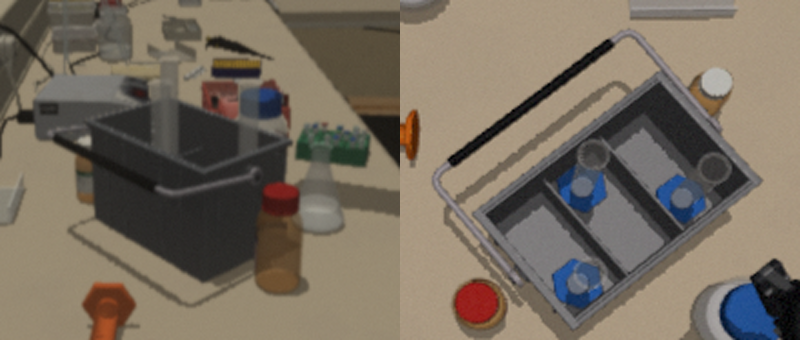

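All three cylinders now stand, with feet and mouths consistent with vertical. Bottles and flask haven't moved. Next is the handle: straddle the bar at bin y ≈ +50 mm.

Request:
{"fn": "jog_arm", "kwargs": {
  "moves": [
    [25,28,0,0,0,0,0.5],
    [50,57,0,0,0,0,0.5],
    [75,85,0,0,0,0,0.5],
    [100,114,0,0,0,0,0.5],
    [125,142,0,0,0,0,0.5],
    [150,170,0,0,0,0,0.5],
    [175,199,0,0,0,0,0.5],
    [200,228,0,0,0,0,0.5],
    [220,250,0,0,0,0,0.5],
    [220,250,0,0,0,0,0.5],
    [220,250,0,0,0,0,0.5]
  ]
}}

```text
clock: 17.28
ee_pos: [0.6557, 0.0699, 0.2989]
orientation: [-0.001, 0.429, 0.903, -0.001]
wrist_force: [-0.3, -0.8, 0.2]
grip_width: 0.0426
grip_force: 0.0
```

```bash
python3 - <<'E'
from h import *
np.set_printoptions(precision=3,suppress=True)
s,b=here(); print(s["clock"],s["ee_pos"],b,s["grip_width"],1000*(W([.137,.05,.121])-s["ee_pos"]))
p=ctrl.grab_frame("side"); P,u,v=pts(p); B=(P-o)@R
k=(B[:,0]>.11)&(B[:,0]<.16)&(abs(B[:,1])<.09)&(B[:,2]>.1)&(B[:,2]<.16)&(p["color"][v,u].max(1)<60)
print(k.sum(),np.median(B[k],0),np.percentile(B[k],[5,95],axis=0))
E
```

```text
17.2833 [0.656 0.07  0.299] [0.143 0.055 0.299] 0.042551238797503006 [  -1.812   -7.96  -177.883]
259 [0.139 0.016 0.144] [[ 0.134 -0.078  0.137]
 [ 0.142  0.082  0.146]]
```

Request:
{"fn": "jog_arm", "kwargs": {
  "moves": [
    [-1,-6,-30,0,0,0,0.5],
    [-1,-6,-60,0,0,0,0.5],
    [-1,-6,-90,0,0,0,0.5],
    [-1,-6,-115,0,0,0,0.5],
    [-1,-6,-135,0,0,0,0.5],
    [-1,-6,-150,0,0,0,0.5],
    [-1,-6,-165,0,0,0,0.5],
    [-1,-6,-178,0,0,0,0.5],
    [-1,-6,-180,0,0,0,0.5],
    [-1,-6,-180,0,0,0,0.5]
  ]
}}

```text
clock: 18.17
ee_pos: [0.653, 0.0594, 0.1212]
orientation: [-0.001, 0.432, 0.902, -0.0]
wrist_force: [-0.2, -0.5, 0.4]
grip_width: 0.0426
grip_force: 0.0
```

```bash
python3 - <<'E'
from h import *
np.set_printoptions(precision=3,suppress=True)
s,b=here(); print(s["clock"],s["ee_pos"],b,s["wrist_force"],1000*(W([.137,.05,.121])-s["ee_pos"]))
p=ctrl.grab_frame("side")
cv2.imwrite("pics/c5.png",cv2.resize(p["color"][140:320,180:400],None,fx=2.5,fy=2.5,interpolation=2))
E
```

```text
18.1667 [0.653 0.059 0.121] [0.135 0.049 0.121] [-0.151 -0.458  0.392] [ 0.873  2.551 -0.226]
```

View pics/c5.png

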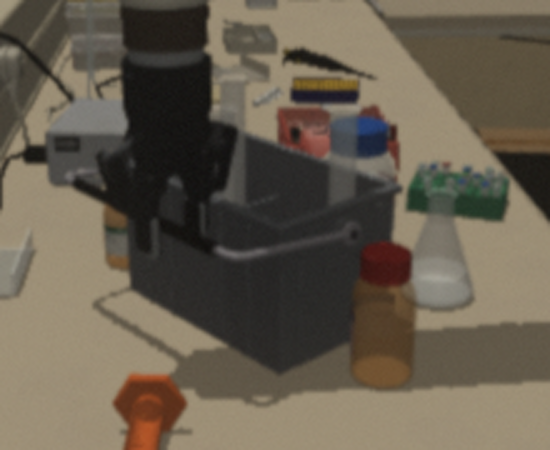

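The fingers straddle the bar at about (148–200,220). Closing gently now.

Request:
{"fn": "jog_arm", "kwargs": {
  "moves": [
    [1,1.5,0,0,0,0,0],
    [1,1.5,0,0,0,0,0],
    [1,1.5,0,0,0,0,0],
    [1,1.5,0,0,0,0,0],
    [1,1.5,0,0,0,0,0],
    [1,1.5,0,0,0,0,0],
    [1,1.5,0,0,0,0,0]
  ],
  "newtons": 30
}}

```text
clock: 18.8
ee_pos: [0.6531, 0.0593, 0.1212]
orientation: [-0.001, 0.432, 0.902, -0.003]
wrist_force: [-5.4, -4.6, 0.6]
grip_width: 0.0105
grip_force: 29.2
```

```bash
python3 - <<'E'
from h import *
np.set_printoptions(precision=2,suppress=True)
s,b=here(); print(s["clock"],s["ee_pos"],b,s["wrist_force"],s["grip_width"])
th0=.11
for t in np.linspace(th0,1.6,31)[1:]:
    d=.138*np.array([np.cos(t)-np.cos(th0),0,np.sin(t)-np.sin(th0)]); print(round(t,2),1000*(R@d))
E
```

```text
18.8 [0.65 0.06 0.12] [0.13 0.05 0.12] [-5.42 -4.57  0.58] 0.010542812800216366
0.16 [-0.72 -0.58  6.79]
0.21 [-1.7  -1.37 13.53]
0.26 [-2.94 -2.36 20.19]
0.31 [-4.43 -3.57 26.77]
0.36 [-6.18 -4.97 33.25]
0.41 [-8.17 -6.58 39.61]
0.46 [-10.41  -8.38  45.83]
0.51 [-12.89 -10.38  51.9 ]
0.56 [-15.6  -12.56  57.8 ]
0.61 [-18.53 -14.92  63.53]
0.66 [-21.68 -17.46  69.06]
0.71 [-25.05 -20.16  74.38]
0.76 [-28.61 -23.03  79.49]
0.81 [-32.36 -26.06  84.36]
0.86 [-36.3  -29.23  88.98]
0.9 [-40.42 -32.54  93.35]
0.95 [-44.7  -35.98  97.45]
1.0 [-49.13 -39.55 101.27]
1.05 [-53.7  -43.23 104.81]
1.1 [-58.41 -47.02 108.05]
1.15 [-63.23 -50.9  110.98]
1.2 [-68.16 -54.87 113.6 ]
1.25 [-73.19 -58.92 115.91]
1.3 [-78.3  -63.03 117.9 ]
1.35 [-83.48 -67.2  119.55]
1.4 [-88.72 -71.42 120.87]
1.45 [-94.   -75.67 121.86]
1.5 [-99.31 -79.95 122.51]
1.55 [-104.64  -84.25  122.82]
1.6 [-109.98  -88.54  122.79]
```

Request:
{"fn": "jog_arm", "kwargs": {
  "moves": [
    [0,0,7,0,0,0,0],
    [-1,-1,13.5,0,0,0,0],
    [-2.5,-2,20,0,0,0,0],
    [-4,-3,26.8,0,0,0,0],
    [-6,-5,33.2,0,0,0,0],
    [-8,-6.5,39.6,0,0,0,0],
    [-10.4,-8.4,45.8,0,0,0,0],
    [-13,-10.4,52,0,0,0,0],
    [-15.6,-12.5,58,0,0,0,0],
    [-18.5,-15,63.5,0,0,0,0],
    [-21.7,-17.5,69,0,0,0,0],
    [-25,-20,74.4,0,0,0,0]
  ]
}}

```text
clock: 19.8
ee_pos: [0.6303, 0.0412, 0.1962]
orientation: [0.0, 0.432, 0.902, -0.0]
wrist_force: [0.4, -4.7, -7.4]
grip_width: 0.0106
grip_force: 29.2
```

```bash
python3 - <<'E'
from h import *
np.set_printoptions(precision=4,suppress=True)
s,b=here(); print(s["clock"],b,R.T@s["wrist_force"],s["grip_width"])
z=b[2]+.0187-.125; print("theta est",np.arctan2(z,b[0]),np.hypot(z,b[0]))
E
```

```text
19.8 [0.1056 0.0486 0.1962] [-2.6353 -3.8893 -7.3764] 0.010619130328154192
theta est 0.7052571918157025 0.13862045618203817
```

Request:
{"fn": "jog_arm", "kwargs": {
  "moves": [
    [-3.6,-3,5,0,0,0,0],
    [-7.4,-6,10,0,0,0,0],
    [-11.3,-9.2,14.6,0,0,0,0],
    [-15.4,-12.5,19,0,0,0,0],
    [-19.7,-16,23,0,0,0,0],
    [-24.1,-19.5,26.9,0,0,0,0],
    [-28.7,-23.2,30.4,0,0,0,0],
    [-33.4,-27,33.6,0,0,0,0],
    [-38.2,-30.9,36.6,0,0,0,0],
    [-43.2,-34.9,39.2,0,0,0,0],
    [-48.2,-38.9,41.5,0,0,0,0],
    [-53.3,-43,43.5,0,0,0,0]
  ]
}}

```text
clock: 20.8
ee_pos: [0.58, 0.0008, 0.244]
orientation: [0.004, 0.431, 0.902, 0.005]
wrist_force: [4.7, 4.9, 8.2]
grip_width: 0.0105
grip_force: 30.4
```

Request:
{"fn": "jog_arm", "kwargs": {
  "moves": [
    [-5.2,-4.2,1.6,0,0,0,0],
    [-10.4,-8.4,3,0,0,0,0],
    [-15.7,-12.6,4,0,0,0,0],
    [-21,-16.9,4.6,0,0,0,0],
    [-26.3,-21.2,4.9,0,0,0,0],
    [-29,-23.4,4.9,0,0,0,0],
    [-29,-23.4,4.9,0,0,0,0],
    [-29,-23.4,4.9,0,0,0,0]
  ]
}}

```text
clock: 21.47
ee_pos: [0.5493, -0.0237, 0.2492]
orientation: [0.003, 0.431, 0.902, 0.003]
wrist_force: [0.1, 2.2, 11.7]
grip_width: 0.0106
grip_force: 31.8
```

```bash
python3 - <<'E'
from h import *
np.set_printoptions(precision=4,suppress=True)
s,b=here(); print(s["clock"],b,R.T@s["wrist_force"],s["grip_width"])
z=b[2]+.0187-.125; print("theta est",np.arctan2(z,b[0]),np.hypot(z,b[0]))
p=cyls()
cv2.imwrite("pics/c6.png",cv2.resize(p["color"][140:320,180:400],None,fx=2.5,fy=2.5,interpolation=2))
E
```

```text
21.4667 [0.0018 0.0488 0.2492] [ 1.4434  1.6295 11.6961] 0.01057052480719037
theta est 1.5582625294469608 0.14290796204522924
side 0.83 [309. 181.  12.  40.] zmax 0.227 lo [-0.0294  0.0907  0.1702] hi [-0.0312  0.0889  0.2091]
side 0.66 [263. 183.  12.  36.] zmax 0.22 lo [0.0475 0.0108 0.1701] hi [0.045  0.0076 0.2078]
side 0.62 [268. 172.  13.  55.] zmax 0.22 lo [-0.0385 -0.0634  0.1692] hi [-0.0377 -0.0714  0.2099]
```

View pics/c6.png

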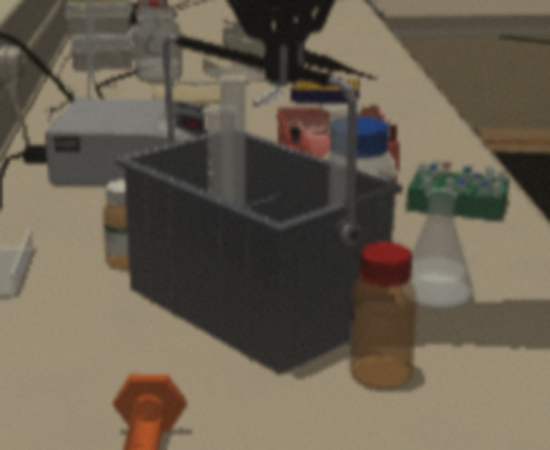

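The handle is up, with its arms vertical at (170,90) and (350,150). I'll nudge it lightly against the stop, then open and rise.

Request:
{"fn": "jog_arm", "kwargs": {
  "moves": [
    [-2,-1.6,-2,0,0,0,0],
    [-4,-3.2,-3,0,0,0,0],
    [-4,-3.2,-3,0,0,0,0],
    [-4,-3.2,-3,0,0,0,0]
  ]
}}

```text
clock: 21.9
ee_pos: [0.5467, -0.0259, 0.2489]
orientation: [0.006, 0.431, 0.902, 0.005]
wrist_force: [-1.3, 5.8, 20.6]
grip_width: 0.0104
grip_force: 32.8
```

```bash
python3 - <<'E'
from h import *
np.set_printoptions(precision=4,suppress=True)
s,b=here(); print(s["clock"],b,R.T@s["wrist_force"],s["grip_width"])
E
```

```text
21.9 [-0.0016  0.0487  0.2489] [ 2.6113  5.3903 20.6144] 0.010426267050176463
```

Request:
{"fn": "jog_arm", "kwargs": {
  "moves": [
    [0,0,3,0,0,0,0],
    [0,0,3,0,0,0,0.2],
    [0,0,3,0,0,0,0.45],
    [0,0,3,0,0,0,0.45],
    [0,0,3,0,0,0,0.45],
    [0,0,3,0,0,0,0.45],
    [0,0,20,0,0,0,0.45],
    [0,0,45,0,0,0,0.45],
    [0,0,75,0,0,0,0.45],
    [-20,-10,95,0,0,0,0.45],
    [-50,-30,95,0,0,0,0.45],
    [-80,-60,95,0,0,0,0.45]
  ]
}}

```text
clock: 22.9
ee_pos: [0.4646, -0.0869, 0.3368]
orientation: [0.001, 0.43, 0.903, 0.0]
wrist_force: [0.6, -1.7, 0.9]
grip_width: 0.0381
grip_force: 0.0
```

Request:
{"fn": "jog_arm", "kwargs": {
  "moves": [
    [-25,-30,0,0,0,0,0.45],
    [-50,-60,0,0,0,0,0.45],
    [-75,-90,0,0,0,0,0.45],
    [-90,-120,0,0,0,0,0.45],
    [-90,-150,0,0,0,0,0.45],
    [-90,-150,0,0,0,0,0.45],
    [-90,-150,0,0,0,0,0.45]
  ]
}}

```text
clock: 23.48
ee_pos: [0.3738, -0.2386, 0.3355]
orientation: [-0.001, 0.433, 0.901, 0.0]
wrist_force: [0.4, 0.2, -0.9]
grip_width: 0.0385
grip_force: 0.0
```

```bash
python3 - <<'E'
from h import *
np.set_printoptions(precision=3,suppress=True)
s,b=here(); print(s["clock"],b); t=ctrl.grab_frame("top"); p=ctrl.grab_frame("side"); axes(t)
for n,q in(("top",t),("side",p)):
    P,u,v=pts(q); B=(P-o)@R
    k=(abs(B[:,0])<.06)&(abs(B[:,1])<.09)&(B[:,2]>.24)&(B[:,2]<.29)
    print(n,k.sum(),np.median(B[k],0) if k.any() else "")
    for l in("buffer_bottle","flask","ethanol_bottle","dye_bottle"):
        for r in ctrl.regions_of(l,q)[:1]: print(l,round(r["conf"],2),np.round(r["box"]))
cv2.imwrite("pics/c7.png",np.hstack([cv2.resize(x,(400,340),interpolation=2) for x in(p["color"][140:320,180:400],t["color"][110:290,220:420])]))
E
```

```text
23.4833 [-0.27  -0.008  0.335]
0.93 [298. 246.  22.  27.]
    257 [-0.046  0.084  0.014]
    39 [-0.044  0.073  0.052]
    48 [-0.047  0.072  0.099]
    36 [-0.046  0.075  0.167]
    20 [-0.045  0.069  0.193]
    102 [-0.045  0.076  0.221]
0.84 [135. 166.  96.  26.]
top 676 [-0.003  0.001  0.268]
buffer_bottle 0.83 [362. 256.  54.  44.]
flask 0.87 [314. 293.  33.  34.]
ethanol_bottle 0.88 [246. 260.  26.  26.]
dye_bottle 0.6 [360. 148.  24.  22.]
side 268 [0.003 0.009 0.263]
buffer_bottle 0.83 [322. 188.  16.  24.]
ethanol_bottle 0.72 [320. 240.  25.  55.]
dye_bottle 0.6 [220. 215.  11.  31.]
```

View pics/c7.png

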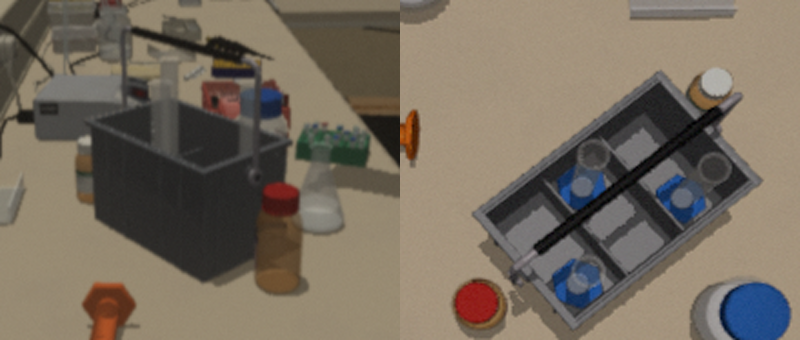

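The handle bar is at bin x ≈ 0 and z ≈ 263 mm. All three cylinders stand, the bystanders haven't moved and the arm is clear. Handing in.

```bash
python3 -c "
from cell import ctrl
print(ctrl.hand_in())"
```

```text
the job is handed in; nothing more can be done
None
```

I handed the job in at about 23.5 s of the 64 s; the system returned no verdict, but the last images show all three cylinders upright in the bin, the handle at its upright stop, and the bottles and flask where they were.

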